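# Stand a fallen spray can upright in a deep bin

### The job

The spray can has fallen over in the blue bin. First lift the red oil canister off the bin's shelf by its handle, keeping it level, and stand it wholly on the cork mat to make room; then prop the can slanting against the bin's end wall on the shelf side and let go, take it again and stand it upright on the bin floor, valve up, without ever lifting it clear of the bin. Do not shift the two jars and the V-block.

Things in the scene. Friction and masses are not known exactly. Their poses are not given: they have to be found in the camera images.
- bin_floor (a point): Centre of the inner floor of the fixed blue steel bin, 4 mm above the bench. Axes: x along the bin's length toward the steel shelf, y across it, z up. Inside 215 mm (x) by 200 mm (y); walls 5 mm thick; the two end walls (at x = +107.5 and -107.5 mm) reach 96 mm above this floor, the two side walls 66 mm.
- shelf_top (a point): Centre of the fixed steel shelf beyond the bin's +x end wall, on its top face, 60 mm above the bench; 80 mm (bin x) by 110 mm (bin y). The canister stands on it at the start.
- can_center (a point): Centre of the white spray can with blue bands, orange label and red nozzle: round, 53 mm diameter, 173 mm long in all, about 0.3 kg. The straight round body reaches from the base to 142 mm, a tapering shoulder to 157 mm, then the 18 mm wide nozzle. This point is on the axis 86.5 mm from the base; its z axis runs along the can from base to nozzle. At the start the can lies on the bin floor, nozzle toward the shelf. It is round and can roll.
- can_base (a point): Centre of the spray can's flat base (on the axis; the base is 52 mm across); same axes as can_center.
- can_nozzle (a point): Tip of the spray can's red nozzle, on the axis, 173 mm from the base; same axes as can_center.
- canister_handle (a point): Middle of the carrying bow of the red oil canister: a fixed dark steel bar 9.6 mm thick that runs along this point's x axis, 38 mm straight, its centre 116 mm above the canister's underside; legs at x = +27 and -27 mm, 30 mm free below the bar to the black cap.
- canister_center (a point): Half-way up the red oil canister on its axis, 60 mm above its underside; body 60 mm diameter, 76 mm tall (121 mm with the bow), about 0.35 kg; z up.
- mat_top (a point): Centre of the top of the fixed round cork mat, 120 mm diameter, 3 mm thick, on the bench just beyond the far side wall of the bin.
- brown_jar: Brown jar with black lid, 58 mm diameter, 89 mm high, stands just beyond the bin's far side wall; origin in its underside.
- white_jar: White jar with red lid, 68 mm diameter, 109 mm high; origin in its underside.
- v_block: Grey steel V-block, 50 x 60 x 40 mm; origin in its underside.

How it is judged (in metres and radians):
On the way, in this order (a step that is already met when the one before it is completed fails the run):
1. the canister stands on the cork mat, let go (horizontal distance between canister_center and mat_top below 0.032 m and height (world z) of canister_center below 0.07 m and angle between canister_center's own z axis and vertical below 0.1 rad and contact force between canister and the fingers below 0.05 N and contact force between canister and the arm below 0.05 N and linear speed of canister below 0.02 m/s), for 0.2 s.
2. the can leans at a slant (25 to 70 degrees from vertical) on the end wall at the shelf side, let go and at rest (x of can_base in the frame of bin_floor between -0.1075 and 0.1075 m and y of can_base in the frame of bin_floor between -0.1 and 0.1 m and x of can_nozzle in the frame of bin_floor above 0.05 m and angle between can_center's own z axis and vertical between 0.436 and 1.222 rad and contact force between can and bin above 0.2 N and contact force between can and the fingers below 0.05 N and contact force between can and the arm below 0.05 N and linear speed of can below 0.02 m/s), for 0.2 s.
3. the can stands upright on the bin floor, valve up (x of can_base in the frame of bin_floor between -0.1075 and 0.1075 m and y of can_base in the frame of bin_floor between -0.1 and 0.1 m and angle between can_center's own z axis and vertical below 0.1 rad and height (world z) of can_base below 0.012 m), for 0.2 s.
At the end, for the whole second after the job is handed in: The spray can stands at rest on the bin floor, inside the walls, valve up within 6 degrees of vertical; the canister stands upright (within 6 degrees) at rest on the cork mat, its axis within 32 mm of the mat's centre; jars and V-block are within 30 mm of where they were (all of step 3 and horizontal distance between canister_center and mat_top below 0.032 m and height (world z) of canister_center below 0.07 m and angle between canister_center's own z axis and vertical below 0.1 rad and linear speed of each of can, canister below 0.02 m/s and distance of each of brown_jar, white_jar, v_block from where it was at the start of the episode below 0.03 m); the robot touches nothing.
It fails at once if the can's base is lifted above the top of the bin's end walls (height (world z) of can_base above 0.1 m).
It fails at once if the canister is tipped more than 30 degrees (angle between canister_center's own z axis and vertical above 0.52 rad).
It fails at once if a jar or the V-block is shifted more than 30 mm (distance of any of brown_jar, white_jar, v_block from where it was at the start of the episode above 0.03 m).
It also fails if it takes over 56 s, if anything falls off the work surface, if the arm or the gripper's body presses on something with over 40 N, if the wrist force passes 120 N, or if a joint passes its speed limit or range.

### The arm

A 6-joint arm with a two-finger parallel gripper is mounted at the origin on a cart in front of the work surface, level with it; the furniture and walls round the work are solid. World frame = base frame: x ahead of the robot, y to its left, z up, the work surface at z = 0. Lengths are in m, angles in degrees, forces in N, time in s.
With the tool pointing down it reaches from about 0.35 to 0.875 m from the base axis. Payload 4.2 kg.
Tool frame: the origin (TCP) lies midway between the tips of the shut fingers; the grasp point (between the pads) lies 19 mm behind it; z points along the fingers, y is the line along which they close (so a half turn about z gives the same grasp; the last joint's range is limited). The gripper opens to 87 mm and grips with 3 to 60 N. Pads are 19 mm wide; open, the fingers measure 117 mm over their backs; the gripper's body (75 mm by 190 mm) begins 51 mm behind the grasp point.
Start: joints at [88.9, 22.042, 0.453, 0, -68.411, -14.817], TCP at [0.171, 0.601, 0.223] pointing down, gripper open.
Joint ranges: [-179.83, 179.83], [-69.29, 118.12], [-61.27, 80.66], [-181.25, 117.63], [-171.15, -9.14], [-177.46, 177.46]. Speed limits (degrees/s): [159.86, 159.86, 180, 180, 180, 180].

### API

Orientations are given as a 3x3 rotation matrix whose columns are the frame's x, y, z axes.
In Python, from station import sense, capture, finish_job, silhouettes, landmark_of gives the robot as it stands.
- The arm moves only by the tool step_arm, never from a script. Its arguments are lists of equal length, an entry for each row: "linear": the shift along the tool's x, y, z in mm, a list of three; "delta_rot": the turn, a rotation vector about the tool's x, y, z in rad, a list of three; "grip": the finger opening in mm, from 0 to 87. A call has 1 to 10 rows; each row shifts and turns the commanded pose from where the row before left it, along the tool's axes as they then stand; what a row does not reach is not made up. A row lasts 1/8 s, in which the tool goes at most 62.5 mm and 10.7 degrees, less where a joint would pass 70% of its speed; a pose out of reach is approached as far as the arm can. A call with a gripper value outside its range is refused whole. The fingers move at their own pace and stop on an object; the grip force is fixed at half the most. Time passes only in rows, so rows that do not move let the fingers close. It gives the time, the measured TCP pose, the force, the opening and the grip force at its end, in the units of the state.
- sense(): the state, without advancing time (a new reading comes with each control period).
- capture(name): name is "side" or "top"; returns a dict with "img" (400x640x3 uint8, red, green, blue), "fx", "fy", "cx", "cy" (pixels), "world_to_cam" (4x4, takes a point from world to camera coordinates). Camera axes: x right, y up, looking along -z (the intrinsics and any distortion apply to the point x, -y, -z); pixel columns grow to the right and rows downward; lengths in m; the calibration is good to about 2 mm. A picture is of the moment at which its call begins. There is no depth.
- finish_job(): hands the job in; it is judged then, once.
Trained networks look in the newest picture that a camera, given by its name, has taken for a name from the list of things; names that differ only in an ending like _2 or _b are one class to them, and where a whole thing is asked for, a point or a joint stands for the part that bears it (a point fixed in the world has none). Each returns a list of dicts, best first, with "score" (0 to 1); they miss things now and then, are a little off and sometimes report something else, mostly with a low value. They report only what shows in the picture. A call takes as long as a camera call.
- silhouettes(camera, label): "mask" (400x640 bool, what is visible of it) and "point" ([column, row] in pixels, amid what is visible of it).
- landmark_of(camera, label): "point" ([column, row] in pixels: a listed point, or the origin of a listed thing).
The state is a dict: "time_s": time; "joints": joint angles; "joint_velocities": joint speeds; "effort": joint torques, N m; "tcp_pos": TCP position; "ee_rot": TCP orientation; "wrist_force": force on the tool from outside, world axes, zero at the start; "moment": the same for the moment, N m; "gripper_width": opening from 0.0 (shut) to 1.0 (fully open); "gripper_force": force on a finger pad.
Only numpy, scipy, OpenCV 4.12 (cv2) and the standard library are available. Lean on these libraries where they do the work, as an engineer would, in place of code of your own. Each camera call takes 0.05 s, during which the arm holds its last target. There are 200 camera calls.

## Working session

There is one attempt and no reset: what is moved stays moved. The work goes in short steps, Python scripts to look and compute and a tool call to move; the robot and the scene stay as the last step left them, time stands still between calls to the robot, and variables do not carry over. Pictures are saved under pics/ and viewed, at most 12 in all, crops included, and the job is handed in when it is done.

Besides the shell and the picture viewer there is one more tool, called after "Emit:" by a JSON object that holds its "method" and its "body", one argument or row to a line. step_arm: Moves the arm, as the interface text tells. Its arguments: {"type":"object","properties":{"linear":{"type":"array"},"delta_rot":{"type":"array"},"grip":{"type":"array"}},"required":["linear","delta_rot","grip"]}

```bash
mkdir -p pics; ls; cat > h.py <<'E'
import numpy as np,cv2
from scipy.optimize import least_squares
from station import sense,capture,silhouettes,landmark_of
def snap():
    return {n:capture(n) for n in("side","top")}
def proj(c,P):
    P=np.atleast_2d(P);q=P@c["world_to_cam"][:3,:3].T+c["world_to_cam"][:3,3]
    d=-q[:,2]
    return np.c_[c["cx"]+c["fx"]*q[:,0]/d,c["cy"]-c["fy"]*q[:,1]/d]
def ray(c,px):
    R=c["world_to_cam"][:3,:3];t=c["world_to_cam"][:3,3]
    d=np.array([(px[0]-c["cx"])/c["fx"],-(px[1]-c["cy"])/c["fy"],-1.])
    return -R.T@t,R.T@d
def atz(c,px,z):
    o,d=ray(c,px);return o+d*(z-o[2])/d[2]
def tri(cs,pxs):
    A=np.zeros((3,3));b=np.zeros(3)
    for c,p in zip(cs,pxs):
        o,d=ray(c,p);d=d/np.linalg.norm(d);M=np.eye(3)-np.outer(d,d);A+=M;b+=M@o
    return np.linalg.solve(A,b)
def look(labels,C):
    for l in labels:
        r={n:landmark_of(n,l)[:1] for n in C}
        s={n:(np.round(v[0]["point"],1).tolist(),round(v[0]["score"],2)) for n,v in r.items() if v}
        X=None
        if len(s)==2:
            X=tri([C[n] for n in s],[s[n][0] for n in s])
            e=[np.round(np.linalg.norm(proj(C[n],X)[0]-s[n][0]),1) for n in s]
            print(l,np.round(X,4),"err",e,s)
        else: print(l,s)
E
python3 - <<'E'
from h import *
C=snap()
for n in C: cv2.imwrite(f"pics/{n}0.png",C[n]["img"][:,:,::-1]); print(n,{k:v for k,v in C[n].items() if k not in("img","world_to_cam")}, np.round(ray(C[n],(320,200)),2).tolist())
look(["bin_floor","shelf_top","can_center","can_base","can_nozzle","canister_handle","canister_center","mat_top","brown_jar","white_jar","v_block"],C)
s=sense();print(s["ee_rot"],s["tcp_pos"],s["time_s"])
E
```

```text
pics
side {'fx': 473.07848381591583, 'fy': 473.07848381591583, 'cx': 324.37707472265504, 'cy': 194.26335444457547} [[0.07, -0.61, 0.9], [0.38, 0.68, -0.63]]
top {'fx': 438.6104173583861, 'fy': 438.6104173583861, 'cx': 323.3104356201984, 'cy': 201.8432455874183} [[0.3, 0.22, 1.4], [0.21, 0.0, -0.98]]
bin_floor [0.4439 0.1668 0.0082] err [np.float64(0.8), np.float64(0.7)] {'side': ([297.8, 254.5], 0.65), 'top': ([338.9, 244.1], 0.86)}
shelf_top {'top': ([293.5, 235.1], 0.6)}
can_center [0.4474 0.1552 0.039 ] err [np.float64(0.8), np.float64(0.6)] {'side': ([300.9, 248.4], 0.58), 'top': ([342.9, 241.8], 0.82)}
can_base {}
can_nozzle [0.4572 0.2402 0.0393] err [np.float64(2.2), np.float64(1.9)] {'side': ([292.6, 226.6], 0.75), 'top': ([314.8, 241.9], 0.57)}
canister_handle [0.4691 0.324  0.1768] err [np.float64(0.7), np.float64(0.7)] {'side': ([279.7, 167.6], 0.81), 'top': ([284.4, 231.8], 0.88)}
canister_center [0.4666 0.3335 0.1049] err [np.float64(0.6), np.float64(0.5)] {'side': ([277.3, 187.8], 0.65), 'top': ([283.7, 234.9], 0.67)}
mat_top [0.598  0.0873 0.0065] err [np.float64(1.1), np.float64(0.9)] {'side': ([366.1, 253.7], 0.77), 'top': ([360.9, 197.6], 0.94)}
brown_jar [0.6248 0.2469 0.0218] err [np.float64(1.5), np.float64(1.3)] {'side': ([341.2, 211.6], 0.86), 'top': ([312.4, 188.0], 0.89)}
white_jar [0.7856 0.037  0.    ] err [np.float64(0.5), np.float64(0.4)] {'side': ([432.8, 243.8], 0.73), 'top': ([373.4, 141.9], 0.86)}
v_block [0.3538 0.3975 0.0085] err [np.float64(0.5), np.float64(0.4)] {'side': ([233.5, 213.7], 0.87), 'top': ([266.5, 275.3], 0.58)}
[[ 9.61669510e-01 -2.74211149e-01 -5.38268086e-06]
 [-2.74211148e-01 -9.61669509e-01  4.73030638e-05]
 [-1.81473875e-05 -4.40139231e-05 -9.99999999e-01]] [0.17134126 0.60104865 0.22256144] 1.2
```

```bash
python3 - <<'E'
import cv2,numpy as np
a=cv2.imread("pics/side0.png")[110:310,190:450];b=cv2.imread("pics/top0.png")[120:320,240:440]
cv2.imwrite("pics/c0.png",np.vstack([cv2.resize(a[:, :],(390,300))[:, :],])) if 0 else None
f=np.hstack([cv2.resize(a,None,fx=1.7,fy=1.7),cv2.resize(b,None,fx=1.7,fy=1.7)])
cv2.imwrite("pics/c0.png",f);print(f.shape)
E
```

```text
(340, 782, 3)
```

View pics/c0.png

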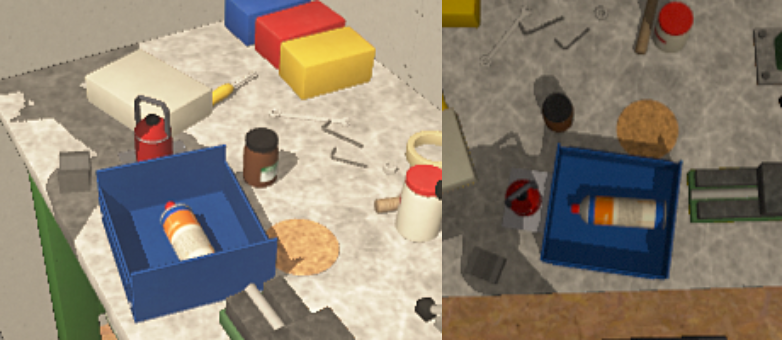

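```bash
python3 - <<'E'
from h import *
C=snap();T=C["top"];S=C["side"]
pc=np.array([(307.6,207),(380.6,215.9),(374,283),(299.4,273.5)])
W=np.array([atz(T,p,0.1) for p in pc]);print(np.round(W,4))
c=W.mean(0);print("bin c",c, [np.linalg.norm(W[i]-W[(i+1)%4]) for i in range(4)])
ax=(W[0]+W[3]-W[1]-W[2]);print("yaw bin x",np.degrees(np.arctan2(ax[1],ax[0])))
print("shelf",atz(T,(293.5,235.1),.06))
m=silhouettes("top","can_center")[0]["mask"];
ys,xs=np.nonzero(m);q=np.array([atz(T,p,.0305)[:2] for p in np.c_[xs,ys]])
u=np.linalg.svd(q-q.mean(0),full_matrices=False)[2][0];pr=(q-q.mean(0))@u;print("can",q.mean(0),u,pr.min(),pr.max(), np.degrees(np.arctan2(u[1],u[0])))
def crop(n,r0,r1,c0,c1,f):
    return cv2.resize(C[n]["img"][r0:r1,c0:c1,::-1],None,fx=f,fy=f,interpolation=cv2.INTER_CUBIC)
f=np.hstack([crop("side",155,225,260,310,7),crop("top",195,265,270,325,7)]);cv2.imwrite("pics/c1.png",f);print(f.shape)
E
```

```text
[[0.5514 0.2599 0.1   ]
 [0.517  0.0406 0.1   ]
 [0.3189 0.0715 0.1   ]
 [0.3533 0.2889 0.1   ]]
bin c [0.43518223 0.16522551 0.1       ] [np.float64(0.22197378300898715), np.float64(0.2004578245283002), np.float64(0.22007921412530973), np.float64(0.20018176483218716)]
yaw bin x 81.0441579549562
shelf [0.47250249 0.30675545 0.06      ]
can [0.44394964 0.14698459] [-0.11410275 -0.99346895] -0.08930194327035555 0.07865577090137603 -96.5518755629179
(490, 735, 3)
```

View pics/c1.png

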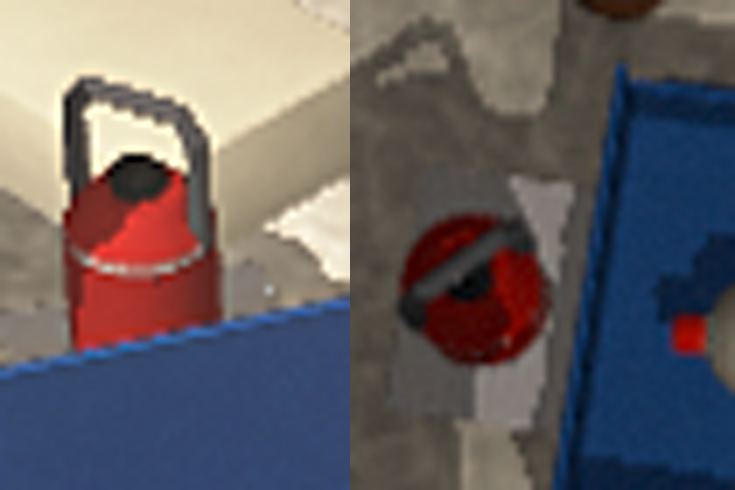

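```bash
cat >> h.py <<'E'
from scipy.spatial.transform import Rotation as Ro
def frame(bx_az,psi):
    """tool with x opposite to azimuth bx_az when down, tilted by psi deg so that approach leans to +bx"""
    a=np.radians(bx_az);x=-np.array([np.cos(a),np.sin(a),0]);z=np.array([0,0,-1.]);y=np.cross(z,x)
    return np.c_[x,y,z]@Ro.from_euler("y",-psi,degrees=True).as_matrix()
def go(p,R):
    """tool-frame shift (mm) from the measured pose, and rotation vector"""
    s=sense();E=np.array(s["ee_rot"]);d=E.T@(np.array(p)-s["tcp_pos"])*1e3
    print("shift mm",np.round(d,1),"rotvec",np.round(Ro.from_matrix(E.T@R).as_rotvec(),3),"t",s["time_s"])
E
python3 - <<'E'
from h import *
C=snap();T=C["top"];S=C["side"]
e1=[(278.6,239),(295.7,227.6)];w=[atz(T,p,.178) for p in e1];print(np.round(w,4))
d=w[1]-w[0];az=np.degrees(np.arctan2(d[1],d[0]));print("bar az",az,"mid",(w[0]+w[1])/2, "tri",tri([T,S],[(287.1,233.3),(279.4,170.0)]))
mask={}
for n in C:
    hsv=cv2.cvtColor(cv2.imread(f"pics/{n}0.png"),cv2.COLOR_BGR2HSV)
    m=cv2.inRange(hsv,(100,110,30),(125,255,255));k,l,st,_=cv2.connectedComponentsWithStats(m)
    m[:150]=0 if n=="side" else m[:150]
    k,l,st,_=cv2.connectedComponentsWithStats(m);i=1+st[1:,4].argmax();ys,xs=np.nonzero(l==i)
    mask[n]=cv2.convexHull(np.c_[xs,ys].astype(np.int32));print(n,st[i])
def hull(c,p):
    a=np.radians(p[2]);X=np.array([np.cos(a),np.sin(a),0]);Y=np.array([-X[1],X[0],0])
    return cv2.convexHull(proj(c,[np.r_[p[0],p[1],z]+sx*.1125*X+sy*.105*Y for sx in(-1,1) for sy in(-1,1) for z in(0.,.1)]).astype(np.float32))
def cost(p,names=("top",)):
    r=0
    for n in names:
        h=hull(C[n],p);m=mask[n].astype(np.float32)
        A=cv2.intersectConvexConvex(h,m)[0];r+=cv2.contourArea(h)+cv2.contourArea(m)-2*A
    return r
from scipy.optimize import minimize
for nm in(("top",),("side",),("top","side")):
    r=minimize(cost,[.44,.165,81],args=(nm,),method="Nelder-Mead",options=dict(initial_simplex=[[.44,.165,81],[.45,.165,81],[.44,.175,81],[.44,.165,84]]));print(nm,r.x,r.fun)
az2=az
def fr(a): 
    a=np.radians(a);x=np.array([np.cos(a),np.sin(a),0]);z=np.array([0,0,-1.]);return np.c_[x,np.cross(z,x),z]
go([.471,.322,.223],fr(az))
E
```

```text
[[0.4474 0.341  0.178 ]
 [0.4781 0.2924 0.178 ]]
bar az -57.68684429474826 mid [0.4627269  0.31671688 0.178     ] tri [0.46477213 0.31658265 0.17521016]
side [ 247  195  106  104 6831]
top [ 298  204   83   80 4444]
('top',) [ 0.43978933  0.16830929 80.15008987] 144.03564092935994
('side',) [ 0.44116172  0.16844758 79.16378267] 262.6893412283389
('top', 'side') [ 0.4397613   0.16821649 79.86896381] 437.95535170973744
shift mm [364.7 186.2  -0.5] rotvec [ 0.    -0.     0.729] t 1.45
```

Emit:
{"method": "step_arm", "body": {
  "linear": [
    [45, 24, 0],
    [45, 24, 0],
    [45, 24, 0],
    [45, 24, 0],
    [45, 24, 0],
    [45, 24, 0],
    [46, 22, 0],
    [46, 22, 0],
    [0, 0, 0],
    [0, 0, 0]
  ],
  "delta_rot": [
    [0, 0, 0],
    [0, 0, 0],
    [0, 0, 0],
    [0, 0, 0],
    [0, 0, 0],
    [0, 0, 0],
    [0, 0, 0],
    [0, 0, 0],
    [0, 0, 0.18],
    [0, 0, 0.18]
  ],
  "grip": [87, 87, 87, 87, 87, 87, 87, 87, 87, 87]
}}

```text
time_s: 2.7
tcp_pos: [0.4686, 0.3202, 0.2225]
ee_rot: [[0.799, -0.602, -0.0], [-0.602, -0.799, 0.0], [-0.0, 0.0, -1.0]]
wrist_force: [0.1, -0.6, -0.0]
gripper_width: 1.001
gripper_force: 0.0
```

Emit:
{"method": "step_arm", "body": {
  "linear": [
    [0, 0, 0],
    [0, 0, 0],
    [0, 0, 0]
  ],
  "delta_rot": [
    [0, 0, 0.18],
    [0, 0, 0.18],
    [0, 0, 0]
  ],
  "grip": [87, 87, 87]
}}

```text
time_s: 3.08
tcp_pos: [0.468, 0.3209, 0.2226]
ee_rot: [[0.544, -0.839, 0.0], [-0.839, -0.544, 0.0], [-0.0, -0.0, -1.0]]
wrist_force: [-0.3, -0.2, 0.3]
gripper_width: 1.001
gripper_force: 0.0
```

```bash
python3 - <<'E'
from h import *
C=snap()
s=sense();print(s["joints"],s["tcp_pos"],s["time_s"])
look(["canister_handle"],C)
for n in C: print(n,proj(C[n],s["tcp_pos"]))
def crop(n,r0,r1,c0,c1,f):
    return cv2.resize(C[n]["img"][r0:r1,c0:c1,::-1],None,fx=f,fy=f,interpolation=cv2.INTER_CUBIC)
f=np.hstack([crop("side",120,230,220,330,4),crop("top",180,290,250,340,4)]);cv2.imwrite("pics/c2.png",f)
E
```

```text
[ 5.08056818e+01  1.64445659e+01 -7.81929534e+00  3.27282700e-04
 -6.57306758e+01 -1.78128890e+01] [0.46793605 0.32099281 0.22259683] 3.175
canister_handle [0.4666 0.3333 0.1654] err [np.float64(1.7), np.float64(1.6)] {'side': ([278.5, 169.4], 0.86), 'top': ([281.2, 234.2], 0.69)}
side [[278.30108368 153.81419358]]
top [[284.22090991 229.25537406]]
```

View pics/c2.png

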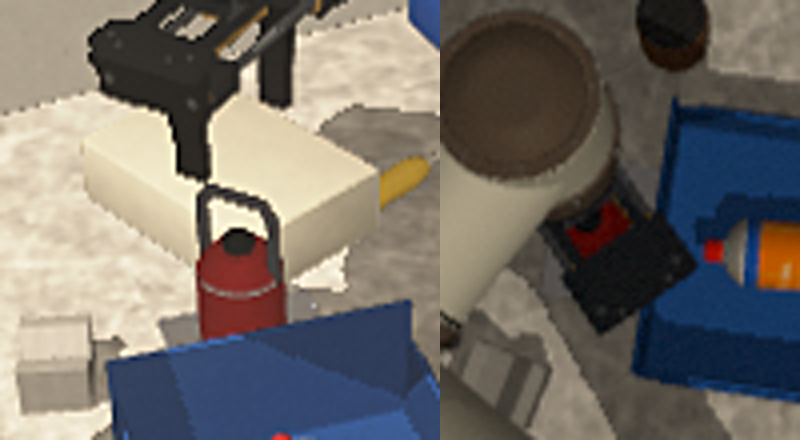

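Emit:
{"method": "step_arm", "body": {
  "linear": [
    [0, 0, 25],
    [0, 0, 25],
    [0, 0, 16],
    [0, 0, 0],
    [0, 0, 0],
    [0, 0, 0],
    [0, 0, 0],
    [0, 0, 0],
    [0, 0, 0],
    [0, 0, 0]
  ],
  "delta_rot": [
    [0, 0, 0],
    [0, 0, 0],
    [0, 0, 0],
    [0, 0, 0],
    [0, 0, 0],
    [0, 0, 0],
    [0, 0, 0],
    [0, 0, 0],
    [0, 0, 0],
    [0, 0, 0]
  ],
  "grip": [87, 87, 60, 50, 40, 32, 24, 18, 12, 6]
}}

```text
time_s: 4.53
tcp_pos: [0.4679, 0.3209, 0.1566]
ee_rot: [[0.542, -0.84, 0.0], [-0.84, -0.542, -0.0], [0.0, 0.0, -1.0]]
wrist_force: [-0.2, 0.3, 0.1]
gripper_width: 0.168
gripper_force: 0.0
```

Emit:
{"method": "step_arm", "body": {
  "linear": [
    [0, 0, 0],
    [0, 0, 0]
  ],
  "delta_rot": [
    [0, 0, 0],
    [0, 0, 0]
  ],
  "grip": [0, 0]
}}

```text
time_s: 4.78
tcp_pos: [0.468, 0.321, 0.1565]
ee_rot: [[0.542, -0.84, -0.0], [-0.84, -0.542, -0.0], [0.0, 0.0, -1.0]]
wrist_force: [0.9, -1.6, 0.4]
gripper_width: 0.098
gripper_force: 29.9
```

Emit:
{"method": "step_arm", "body": {
  "linear": [
    [0, 0, -10],
    [0, 0, -20],
    [0, 0, -25],
    [0, 0, -15],
    [25, 2, 0],
    [36, 2, 0],
    [36, 2, 0],
    [36, 2, 0],
    [36, 2, 0],
    [36, 3, 0]
  ],
  "delta_rot": [
    [0, 0, 0],
    [0, 0, 0],
    [0, 0, 0],
    [0, 0, 0],
    [0, 0, 0],
    [0, 0, 0],
    [0, 0, 0],
    [0, 0, 0],
    [0, 0, 0],
    [0, 0, 0]
  ],
  "grip": [0, 0, 0, 0, 0, 0, 0, 0, 0, 0]
}}

```text
time_s: 6.02
tcp_pos: [0.5682, 0.1405, 0.226]
ee_rot: [[0.542, -0.84, -0.002], [-0.84, -0.542, -0.0], [-0.001, 0.001, -1.0]]
wrist_force: [0.6, 0.6, -3.3]
gripper_width: 0.097
gripper_force: 30.0
```

Emit:
{"method": "step_arm", "body": {
  "linear": [
    [30, 2, 0],
    [20, 2, 0],
    [12, 1, 0],
    [0, 0, 0],
    [0, 0, 0]
  ],
  "delta_rot": [
    [0, 0, 0],
    [0, 0, 0],
    [0, 0, 0],
    [0, 0, 0],
    [0, 0, 0]
  ],
  "grip": [0, 0, 0, 0, 0]
}}

```text
time_s: 6.65
tcp_pos: [0.5973, 0.0876, 0.2265]
ee_rot: [[0.543, -0.84, -0.0], [-0.84, -0.543, 0.0], [-0.0, -0.0, -1.0]]
wrist_force: [-0.1, 0.2, -3.9]
gripper_width: 0.096
gripper_force: 30.0
```

```bash
python3 - <<'E'
from h import *
C=snap()
s=sense();print(s["wrist_force"],s["tcp_pos"],s["time_s"])
look(["canister_handle","canister_center","mat_top"],C)
print(atz(C["top"],(360.9,197.6),.003))
def crop(n,r0,r1,c0,c1,f):
    return cv2.resize(C[n]["img"][r0:r1,c0:c1,::-1],None,fx=f,fy=f,interpolation=cv2.INTER_CUBIC)
f=np.hstack([crop("side",130,290,250,430,2.5),crop("top",130,290,300,430,2.5)]);cv2.imwrite("pics/c3.png",f)
E
```

```text
[-0.04286825 -0.82653136 -4.564618  ] [0.59725308 0.08765219 0.22666274] 6.75
canister_handle [0.5986 0.0919 0.2477] err [np.float64(0.3), np.float64(0.2)] {'side': ([371.7, 178.9], 0.77), 'top': ([366.8, 177.9], 0.45)}
canister_center [0.5942 0.0898 0.1864] err [np.float64(1.5), np.float64(1.2)] {'side': ([369.8, 200.3], 0.75), 'top': ([365.2, 185.8], 0.71)}
mat_top [ 0.6015  0.0878 -0.0007] err [np.float64(0.8), np.float64(0.6)] {'side': ([366.6, 255.1], 0.95), 'top': ([360.6, 196.8], 0.86)}
[0.59607628 0.08813754 0.003     ]
```

View pics/c3.png

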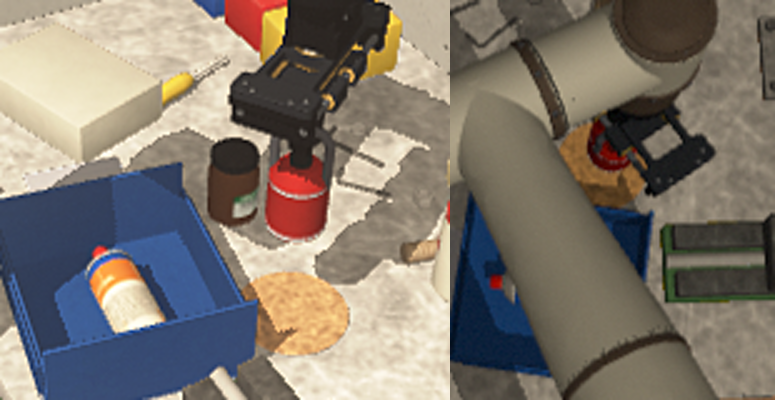

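Emit:
{"method": "step_arm", "body": {
  "linear": [
    [1, 0, 15],
    [0, 0, 25],
    [0, 0, 25],
    [0, 0, 25],
    [0, 0, 15],
    [0, 0, 10],
    [0, 0, 7],
    [0, 0, 3],
    [0, 0, 1.5],
    [0, 0, 0]
  ],
  "delta_rot": [
    [0, 0, 0],
    [0, 0, 0],
    [0, 0, 0],
    [0, 0, 0],
    [0, 0, 0],
    [0, 0, 0],
    [0, 0, 0],
    [0, 0, 0],
    [0, 0, 0],
    [0, 0, 0]
  ],
  "grip": [0, 0, 0, 0, 0, 0, 0, 0, 0, 0]
}}

```text
time_s: 8.3
tcp_pos: [0.5984, 0.0861, 0.1005]
ee_rot: [[0.542, -0.84, 0.001], [-0.84, -0.542, 0.0], [0.0, -0.001, -1.0]]
wrist_force: [-0.2, -0.1, -3.7]
gripper_width: 0.101
gripper_force: 30.0
```

Emit:
{"method": "step_arm", "body": {
  "linear": [
    [0, 0, 1],
    [0, 0, 0.5],
    [0, 0, 0]
  ],
  "delta_rot": [
    [0, 0, 0],
    [0, 0, 0],
    [0, 0, 0]
  ],
  "grip": [0, 0, 0]
}}

```text
time_s: 8.68
tcp_pos: [0.5986, 0.086, 0.0995]
ee_rot: [[0.542, -0.84, 0.001], [-0.84, -0.542, 0.0], [0.001, -0.001, -1.0]]
wrist_force: [-1.3, -0.8, 1.8]
gripper_width: 0.096
gripper_force: 30.1
```

Touching. Release, wait, then rise.

Emit:
{"method": "step_arm", "body": {
  "linear": [
    [0, 0, 0],
    [0, 0, 0],
    [0, 0, 0],
    [0, 0, 0],
    [0, 0, 0],
    [0, 0, -20],
    [0, 0, -40],
    [0, 0, -40],
    [0, 0, -20],
    [0, 0, 0]
  ],
  "delta_rot": [
    [0, 0, 0],
    [0, 0, 0],
    [0, 0, 0],
    [0, 0, 0],
    [0, 0, 0],
    [0, 0, 0],
    [0, 0, 0],
    [0, 0, 0],
    [0, 0, 0],
    [0, 0, 0]
  ],
  "grip": [15, 30, 50, 70, 70, 70, 87, 87, 87, 87]
}}

```text
time_s: 9.93
tcp_pos: [0.599, 0.0863, 0.2204]
ee_rot: [[0.542, -0.84, 0.004], [-0.84, -0.542, 0.002], [0.001, -0.004, -1.0]]
wrist_force: [-0.2, -0.1, -0.2]
gripper_width: 0.991
gripper_force: 0.0
```

```bash
python3 - <<'E'
from h import *
C=snap()
s=sense();print(s["joints"],s["tcp_pos"],s["time_s"])
look(["canister_handle","canister_center","can_center","can_nozzle","can_base"],C)
E
```

```text
[ 2.35192692e+01  2.02118241e+01 -3.06511340e+00 -4.16687367e-02
 -6.68134932e+01  9.30962040e+00] [0.59743622 0.08595711 0.21746099] 10.025
canister_handle [0.602  0.0953 0.1188] err [np.float64(1.7), np.float64(1.4)] {'side': ([366.1, 219.9], 0.74), 'top': ([362.1, 186.3], 0.75)}
canister_center [0.5933 0.084  0.0638] err [np.float64(0.1), np.float64(0.1)] {'side': ([365.6, 239.5], 0.59), 'top': ([363.9, 194.2], 0.82)}
can_center {'side': ([299.8, 250.5], 0.89)}
can_nozzle [0.4603 0.2438 0.0303] err [np.float64(0.6), np.float64(0.5)] {'side': ([290.4, 228.4], 0.91), 'top': ([314.4, 239.0], 0.44)}
can_base {}
```

Emit:
{"method": "step_arm", "body": {
  "linear": [
    [-25, 14, 0],
    [-35, 19, 0],
    [-35, 19, 0],
    [-35, 19, 0],
    [-20, 10, 0],
    [0, 0, 0],
    [0, 0, 0],
    [0, 0, 0],
    [0, 0, 0],
    [0, 0, 0]
  ],
  "delta_rot": [
    [0, 0, 0],
    [0, 0, 0],
    [0, 0, 0],
    [0, 0, 0],
    [0, 0, 0],
    [0, 0, 0.175],
    [0, 0, 0.175],
    [0, 0, 0.175],
    [0, 0, 0.17],
    [0, 0, 0]
  ],
  "grip": [87, 87, 87, 87, 87, 87, 87, 87, 87, 87]
}}

```text
time_s: 11.78
tcp_pos: [0.4487, 0.1681, 0.2187]
ee_rot: [[-0.12, -0.993, 0.0], [-0.993, 0.12, 0.0], [-0.0, -0.0, -1.0]]
wrist_force: [-0.2, 0.1, -0.5]
gripper_width: 1.001
gripper_force: 0.0
```

Emit:
{"method": "step_arm", "body": {
  "linear": [
    [0, 0, 0],
    [0, 0, 0],
    [0, 0, 0],
    [0, 0, 0],
    [0, 0, 0],
    [0, 0, 0]
  ],
  "delta_rot": [
    [0, -0.18, 0],
    [0, -0.18, 0],
    [0, -0.18, 0],
    [0, -0.18, 0],
    [0, -0.18, 0],
    [0, 0, 0]
  ],
  "grip": [87, 87, 87, 87, 87, 87]
}}

```text
time_s: 12.52
tcp_pos: [0.4494, 0.1649, 0.2166]
ee_rot: [[-0.082, -0.992, 0.098], [-0.617, 0.128, 0.776], [-0.782, 0.003, -0.623]]
wrist_force: [1.0, 0.1, 0.2]
gripper_width: 1.001
gripper_force: 0.0
```

```bash
python3 - <<'E'
from h import *
C=snap()
s=sense();print(s["joints"],s["tcp_pos"],s["ee_rot"],s["time_s"])
S=C["side"];look(["can_center","can_nozzle","can_base"],C)
f=cv2.resize(C["side"]["img"][:,150:450,::-1],None,fx=1.4,fy=1.4);cv2.imwrite("pics/c4.png",f)
for l in("can_center","can_nozzle"):
  for n in C:
    r=landmark_of(n,l)
    if r: print(l,n,r[0]["score"],atz(C[n],r[0]["point"],.0305))
r=silhouettes("side","can_center")[0];m=r["mask"];ys,xs=np.nonzero(m);np.save("m.npy",m)
# fit can pose from side silhouette
def outline(p):
    a=np.radians(p[2]);u=np.array([np.cos(a),np.sin(a),0]);v=np.array([-u[1],u[0],0]);k=np.array([0,0,1.])
    b=np.array([p[0],p[1],.0305])-.0865*u;t=np.linspace(0,2*np.pi,24)
    P=[b+h*u+rr*(np.cos(q)*v+np.sin(q)*k) for h,rr in((0,.026),(.142,.0265),(.157,.012),(.157,.009),(.173,.009)) for q in t]
    im=np.zeros((400,640),np.uint8);cv2.fillConvexPoly(im,cv2.convexHull(np.round(proj(S,P)*16).astype(np.int32)),1,shift=4);return im>0
from scipy.optimize import minimize
x0=[.447,.155,83]
r=minimize(lambda p:np.sum(outline(p)^m),x0,method="Nelder-Mead",options=dict(initial_simplex=[x0,[.457,.155,83],[.447,.167,83],[.447,.155,90]]));print("fit",r.x,r.fun,m.sum())
E
```

```text
[  2.3140229   10.01336637 -16.36410415 -56.91975341 -66.99437057
  16.24996312] [0.44912393 0.16741305 0.21838957] [[-7.51806907e-02 -9.92569137e-01  9.56784775e-02]
 [-6.19184333e-01  1.21678512e-01  7.75760982e-01]
 [-7.81638424e-01 -9.20367844e-04 -6.23731134e-01]] 12.625
can_center [0.4466 0.1563 0.0358] err [np.float64(1.6), np.float64(1.3)] {'side': ([299.6, 249.3], 0.58), 'top': ([342.7, 241.5], 0.92)}
can_nozzle [0.4552 0.239  0.0296] err [np.float64(0.3), np.float64(0.2)] {'side': ([289.8, 230.2], 0.57), 'top': ([315.9, 240.9], 0.65)}
can_base {'top': ([372.0, 246.7], 0.67)}
can_center side 0.58 [0.4447848  0.16195789 0.0305    ]
can_center top 0.92 [0.45122122 0.15472713 0.0305    ]
can_nozzle side 0.57 [0.45403104 0.23832068 0.0305    ]
can_nozzle top 0.65 [0.45580851 0.23873267 0.0305    ]
fit [ 0.45079982  0.21401387 83.54083077] 449.0 648
```

View pics/c4.png

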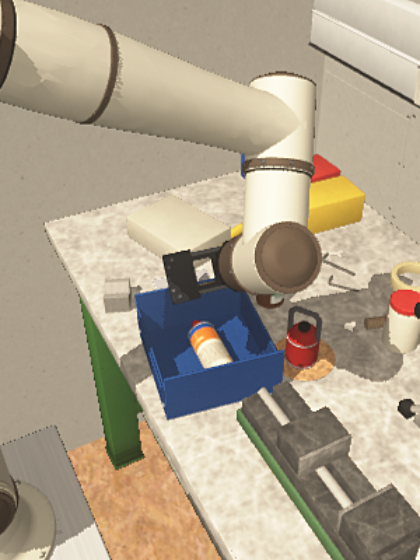

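Emit:
{"method": "step_arm", "body": {
  "linear": [
    [0, 0, 0],
    [0, 0, 0],
    [0, 0, 0],
    [0, 0, 0],
    [0, 0, 0],
    [0, 0, 0]
  ],
  "delta_rot": [
    [0, 0.18, 0],
    [0, 0.18, 0],
    [0, 0.18, 0],
    [0, 0.18, 0],
    [0, 0.18, 0],
    [0, 0, 0]
  ],
  "grip": [87, 87, 87, 87, 87, 87]
}}

```text
time_s: 13.92
tcp_pos: [0.4483, 0.1703, 0.2179]
ee_rot: [[-0.117, -0.993, -0.001], [-0.993, 0.117, -0.001], [0.002, 0.001, -1.0]]
wrist_force: [0.9, -0.7, 0.2]
gripper_width: 1.004
gripper_force: 0.0
```

```bash
python3 - <<'E'
from h import *
go([.4475,.1684,.013],frame(83.5,0)); print(sense()["ee_rot"])
E
```

```text
shift mm [  1.6   0.5 204.9] rotvec [ 0.001 -0.002 -0.004] t 13.925
[[-1.16847138e-01 -9.93149531e-01 -8.69158403e-04]
 [-9.93148736e-01  1.16848301e-01 -1.43622154e-03]
 [ 1.52794243e-03  6.95385194e-04 -9.99998591e-01]]
```

Emit:
{"method": "step_arm", "body": {
  "linear": [
    [1, 0, 25],
    [1, 0, 35],
    [0, 0, 35],
    [0, 0, 35],
    [0, 0, 30],
    [0, 0, 20],
    [0, 0, 15],
    [0, 0, 10],
    [0, 0, 0],
    [0, 0, 0]
  ],
  "delta_rot": [
    [0, 0, 0],
    [0, 0, 0],
    [0, 0, 0],
    [0, 0, 0],
    [0, 0, 0],
    [0, 0, 0],
    [0, 0, 0],
    [0, 0, 0],
    [0, 0, 0],
    [0, 0, 0]
  ],
  "grip": [87, 87, 87, 87, 87, 87, 87, 87, 78, 70]
}}

```text
time_s: 15.18
tcp_pos: [0.449, 0.1663, 0.0141]
ee_rot: [[-0.122, -0.993, 0.001], [-0.993, 0.122, 0.001], [-0.001, -0.001, -1.0]]
wrist_force: [-0.1, -0.2, -0.4]
gripper_width: 0.863
gripper_force: 0.0
```

Emit:
{"method": "step_arm", "body": {
  "linear": [
    [0, 0, 0],
    [0, 0, 0],
    [0, 0, 0],
    [0, 0, 0],
    [0, 0, 0],
    [0, 0, 0]
  ],
  "delta_rot": [
    [0, 0, 0],
    [0, 0, 0],
    [0, 0, 0],
    [0, 0, 0],
    [0, 0, 0],
    [0, 0, 0]
  ],
  "grip": [64, 58, 54, 50, 45, 45]
}}

```text
time_s: 15.92
tcp_pos: [0.4485, 0.1662, 0.0136]
ee_rot: [[-0.121, -0.993, 0.0], [-0.993, 0.121, 0.0], [-0.0, -0.0, -1.0]]
wrist_force: [-0.8, 0.1, 0.8]
gripper_width: 0.589
gripper_force: 30.0
```

```bash
python3 - <<'E'
from h import *
C=snap();s=sense();print(s["tcp_pos"],s["gripper_width"]*87,s["gripper_force"],s["time_s"])
look(["can_center","can_nozzle","can_base"],C)
f=cv2.resize(C["side"]["img"][170:310,230:400,::-1],None,fx=4,fy=4);cv2.imwrite("pics/c5.png",f)
E
```

```text
[0.44851172 0.16621176 0.01359357] 51.387544358703906 29.968011298406054 16.025
can_center [0.4482 0.1467 0.0383] err [np.float64(1.7), np.float64(1.4)] {'side': ([301.8, 250.8], 0.86), 'top': ([345.8, 240.8], 0.79)}
can_nozzle [0.4345 0.1636 0.1086] err [np.float64(3.3), np.float64(2.7)] {'side': ([291.8, 228.4], 0.65), 'top': ([341.8, 241.6], 0.71)}
can_base {'top': ([371.4, 246.7], 0.81)}
```

View pics/c5.png

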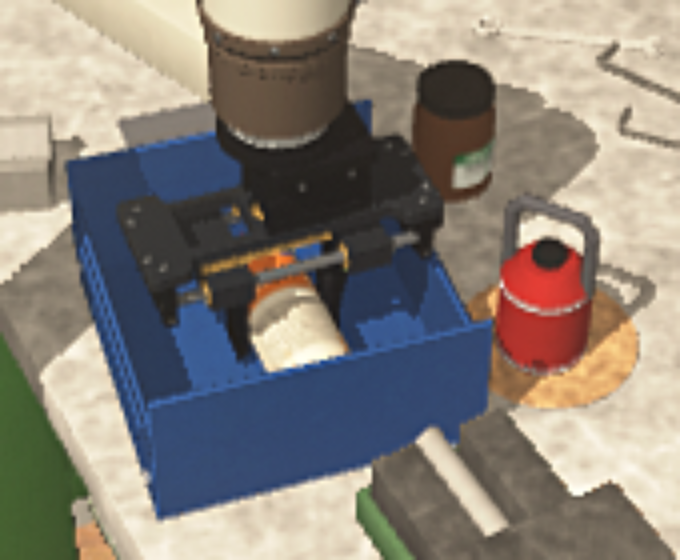

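```bash
cat >> h.py <<'E'
B=np.array([.44,.168,.004]);AZ=np.radians(80);BX=np.array([np.cos(AZ),np.sin(AZ),0]);BY=np.array([-BX[1],BX[0],0])
def rows(path):
    """path of (Gx,Gz,psi) mm/deg in the bin plane; rows in tool axes standing before each row"""
    P=[]
    for gx,gz,ps in path:
        p=np.radians(ps);P.append(np.array([gx,gz])+19*np.array([np.sin(p),-np.cos(p)]))
    L=[];D=[]
    for i in range(1,len(P)):
        p=np.radians(path[i-1][2]);d=P[i]-P[i-1]
        L.append([round(float(d@[-np.cos(p),-np.sin(p)]),1),0,round(float(d@[np.sin(p),-np.cos(p)]),1)])
        D.append([0,round(float(-np.radians(path[i][2]-path[i-1][2])),3),0])
    print("linear",L);print("rot",D)
def where():
    s=sense();R=np.array(s["ee_rot"]);t=np.array(s["tcp_pos"]);G=t-.019*R[:,2]-B
    psi=np.degrees(np.arctan2(R[:,2]@BX,-R[2,2]))
    print("G bin mm",np.round([G@BX*1e3,G@BY*1e3,G[2]*1e3],1),"psi",round(psi,1),"t",s["time_s"],"w",round(s["gripper_width"]*87,1),"gf",round(s["gripper_force"],1),"F",np.round(s["wrist_force"],1))
    return G@BX*1e3,G@BY*1e3,G[2]*1e3,psi
E
python3 - <<'E'
from h import *
T=capture("top");print(atz(T,(371.4,246.7),.0305))
where()
s=97
z=lambda f:s*np.sin(np.radians(f))+26.5*np.cos(np.radians(f))+10
path=[(0,28.6,0),(0,38.6,0)]+[(x,z(f),f) for f,x in zip(np.arange(7,57,7),[0,0,0,0,8,18,28,38])]
print(path);rows(path)
E
```

```text
[0.43203345 0.06560707 0.0305    ]
G bin mm [-0.3 -8.7 28.6] psi 0.0 t 16.375 w 51.6 gf 30.0 F [-0.6  0.4  2.1]
[(0, 28.6, 0), (0, 38.6, 0), (0, np.float64(48.123799328794334), np.int64(7)), (0, np.float64(59.17926061948168), np.int64(14)), (0, np.float64(69.50157240806996), np.int64(21)), (0, np.float64(78.93685280099298), np.int64(28)), (8, np.float64(87.34444349970975), np.int64(35)), (18, np.float64(94.5990066919602), np.int64(42)), (28, np.float64(100.59239354985733), np.int64(49)), (38, np.float64(105.23525647981384), np.int64(56))]
linear [[0.0, 0, -10.0], [-2.3, 0, -9.7], [-3.7, 0, -11.1], [-4.8, 0, -10.2], [-5.7, 0, -9.0], [-13.3, 0, -3.8], [-14.7, 0, -0.3], [-13.8, 0, 2.1], [-12.4, 0, 4.4]]
rot [[0, -0.0, 0], [0, -0.122, 0], [0, -0.122, 0], [0, -0.122, 0], [0, -0.122, 0], [0, -0.122, 0], [0, -0.122, 0], [0, -0.122, 0], [0, -0.122, 0]]
```

Emit:
{"method": "step_arm", "body": {
  "linear": [
    [0, 0, -10],
    [-2.3, 0, -9.7],
    [-3.7, 0, -11.1],
    [-4.8, 0, -10.2],
    [-5.7, 0, -9],
    [-13.3, 0, -3.8],
    [-14.7, 0, -0.3],
    [-13.8, 0, 2.1],
    [-12.4, 0, 4.4],
    [0, 0, 0]
  ],
  "delta_rot": [
    [0, 0, 0],
    [0, -0.122, 0],
    [0, -0.122, 0],
    [0, -0.122, 0],
    [0, -0.122, 0],
    [0, -0.122, 0],
    [0, -0.122, 0],
    [0, -0.122, 0],
    [0, -0.122, 0],
    [0, 0, 0]
  ],
  "grip": [45, 45, 45, 45, 45, 45, 45, 45, 45, 45]
}}

```text
time_s: 17.62
tcp_pos: [0.455, 0.2178, 0.0969]
ee_rot: [[-0.073, -0.992, 0.101], [-0.558, 0.125, 0.82], [-0.827, 0.003, -0.563]]
wrist_force: [0.1, 0.3, -4.3]
gripper_width: 0.588
gripper_force: 29.9
```

```bash
python3 - <<'E'
from h import *
where();C=snap()
look(["can_center","can_nozzle","can_base"],C)
f=cv2.resize(C["side"]["img"][130:300,230:430,::-1],None,fx=3,fy=3);cv2.imwrite("pics/c6.png",f)
E
```

```text
G bin mm [ 36.   -7.  103.6] psi 55.7 t 17.625 w 51.2 gf 29.9 F [ 0.1  0.3 -4.3]
can_center [0.4544 0.1974 0.0877] err [np.float64(0.8), np.float64(0.7)] {'side': ([295.5, 223.5], 0.95), 'top': ([329.5, 238.1], 0.67)}
can_nozzle [0.4576 0.2541 0.1539] err [np.float64(1.0), np.float64(0.9)] {'side': ([287.9, 190.2], 0.84), 'top': ([309.5, 236.3], 0.61)}
can_base [0.4534 0.1597 0.0155] err [np.float64(0.8), np.float64(0.6)] {'side': ([302.3, 253.0], 0.73), 'top': ([341.1, 240.8], 0.97)}
```

View pics/c6.png

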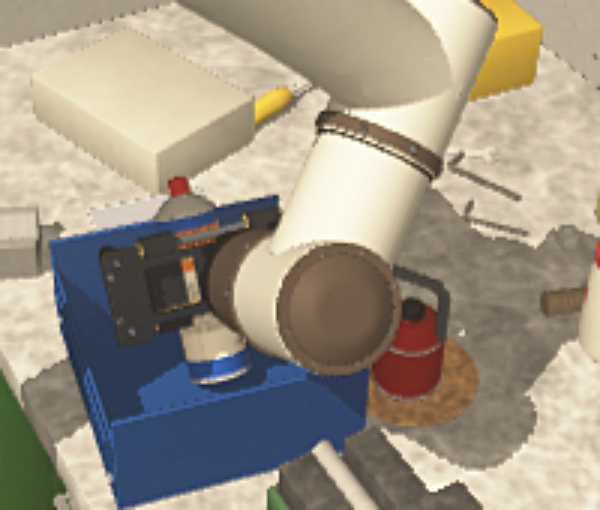

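Emit:
{"method": "step_arm", "body": {
  "linear": [
    [3.3, 0, 2.3],
    [-5.6, 0, 8.3],
    [-5.6, 0, 8.3],
    [-5.6, 0, 8.3],
    [0, 0, 0],
    [0, 0, 0]
  ],
  "delta_rot": [
    [0, 0, 0],
    [0, 0, 0],
    [0, 0, 0],
    [0, 0, 0],
    [0, 0, 0],
    [0, 0, 0]
  ],
  "grip": [45, 45, 45, 45, 45, 45]
}}

```text
time_s: 18.77
tcp_pos: [0.4585, 0.2495, 0.0945]
ee_rot: [[-0.068, -0.993, 0.1], [-0.556, 0.121, 0.822], [-0.828, 0.0, -0.561]]
wrist_force: [0.1, 0.2, -3.6]
gripper_width: 0.59
gripper_force: 29.9
```

Emit:
{"method": "step_arm", "body": {
  "linear": [
    [-1.1, 0, 1.7],
    [-1.1, 0, 1.7],
    [0, 0, 0]
  ],
  "delta_rot": [
    [0, 0, 0],
    [0, 0, 0],
    [0, 0, 0]
  ],
  "grip": [45, 45, 45]
}}

```text
time_s: 19.15
tcp_pos: [0.4592, 0.2535, 0.0945]
ee_rot: [[-0.068, -0.993, 0.101], [-0.556, 0.122, 0.822], [-0.828, -0.0, -0.56]]
wrist_force: [0.4, 0.4, -4.0]
gripper_width: 0.591
gripper_force: 29.9
```

```bash
python3 - <<'E'
from h import *
where()
E
```

```text
G bin mm [ 71.9  -4.9 101.1] psi 55.9 t 19.15 w 51.4 gf 29.9 F [ 0.4  0.4 -4. ]
```

Emit:
{"method": "step_arm", "body": {
  "linear": [
    [1.7, 0, 1.1],
    [1.7, 0, 1.1],
    [0, 0, 0]
  ],
  "delta_rot": [
    [0, 0, 0],
    [0, 0, 0],
    [0, 0, 0]
  ],
  "grip": [45, 45, 45]
}}

```text
time_s: 19.52
tcp_pos: [0.4592, 0.2534, 0.0903]
ee_rot: [[-0.069, -0.993, 0.101], [-0.556, 0.122, 0.822], [-0.828, 0.0, -0.56]]
wrist_force: [0.1, 0.2, -3.2]
gripper_width: 0.593
gripper_force: 29.9
```

Emit:
{"method": "step_arm", "body": {
  "linear": [
    [-1.1, 0, 1.7],
    [0, 0, 0]
  ],
  "delta_rot": [
    [0, 0, 0],
    [0, 0, 0]
  ],
  "grip": [45, 45]
}}

```text
time_s: 19.77
tcp_pos: [0.4594, 0.2556, 0.0904]
ee_rot: [[-0.068, -0.993, 0.101], [-0.556, 0.122, 0.822], [-0.828, -0.0, -0.56]]
wrist_force: [0.9, 0.4, -3.1]
gripper_width: 0.593
gripper_force: 29.9
```

Emit:
{"method": "step_arm", "body": {
  "linear": [
    [0.8, 0, 0.6],
    [0.8, 0, 0.6],
    [0, 0, 0]
  ],
  "delta_rot": [
    [0, 0, 0],
    [0, 0, 0],
    [0, 0, 0]
  ],
  "grip": [45, 45, 45]
}}

```text
time_s: 20.15
tcp_pos: [0.4595, 0.2559, 0.0898]
ee_rot: [[-0.067, -0.993, 0.1], [-0.554, 0.121, 0.824], [-0.83, -0.001, -0.558]]
wrist_force: [-1.7, -1.5, 5.3]
gripper_width: 0.587
gripper_force: 29.9
```

Emit:
{"method": "step_arm", "body": {
  "linear": [
    [-1.1, 0, 1.7],
    [-1.1, 0, 1.7],
    [0, 0, 0]
  ],
  "delta_rot": [
    [0, 0, 0],
    [0, 0, 0],
    [0, 0, 0]
  ],
  "grip": [45, 45, 45]
}}

```text
time_s: 20.52
tcp_pos: [0.4597, 0.2567, 0.0895]
ee_rot: [[-0.065, -0.993, 0.1], [-0.558, 0.119, 0.821], [-0.827, -0.003, -0.562]]
wrist_force: [-5.1, -19.9, 14.4]
gripper_width: 0.592
gripper_force: 29.9
```

```bash
python3 - <<'E'
from h import *
where();C=snap()
look(["can_center","can_nozzle","can_base"],C)
f=np.hstack([cv2.resize(C["side"]["img"][150:270,235:335,::-1],None,fx=4,fy=4),cv2.resize(C["top"]["img"][190:310,280:380,::-1],None,fx=4,fy=4)]);cv2.imwrite("pics/c7.png",f)
E
```

```text
G bin mm [75.1 -4.8 96.2] psi 55.8 t 20.525 w 51.5 gf 29.9 F [ -5.1 -19.9  14.4]
can_center [0.4572 0.2281 0.102 ] err [np.float64(1.1), np.float64(1.0)] {'side': ([290.7, 212.0], 0.96), 'top': ([319.3, 236.6], 0.69)}
can_nozzle [0.4667 0.2916 0.1507] err [np.float64(1.7), np.float64(1.5)] {'side': ([282.2, 182.8], 0.64), 'top': ([297.1, 231.4], 0.84)}
can_base [0.4523 0.1893 0.0164] err [np.float64(0.0), np.float64(0.0)] {'side': ([297.5, 245.6], 0.75), 'top': ([331.6, 242.0], 0.79)}
```

View pics/c7.png

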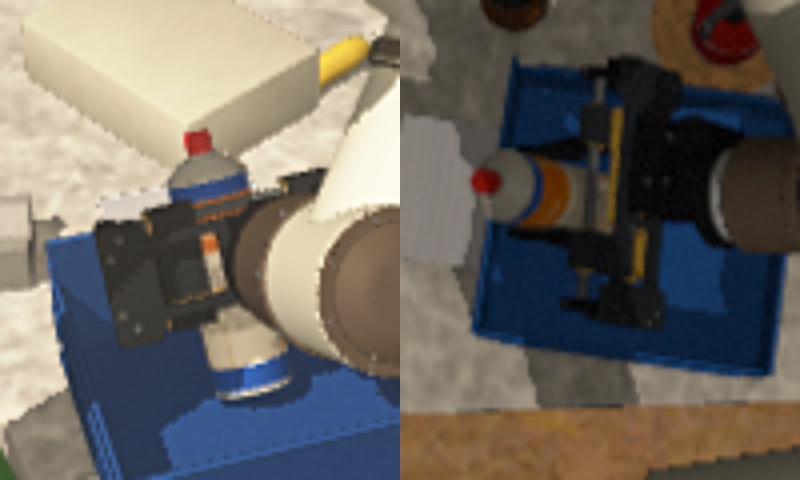

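Emit:
{"method": "step_arm", "body": {
  "linear": [
    [1.1, 0, -1.6],
    [-0.4, 0, -0.3],
    [0, 0, 0],
    [0, 0, 0]
  ],
  "delta_rot": [
    [0, 0, 0],
    [0, 0, 0],
    [0, 0, 0],
    [0, 0, 0]
  ],
  "grip": [45, 45, 45, 45]
}}

```text
time_s: 21.42
tcp_pos: [0.4596, 0.2564, 0.0897]
ee_rot: [[-0.066, -0.993, 0.101], [-0.557, 0.12, 0.822], [-0.828, -0.002, -0.56]]
wrist_force: [-2.4, -9.7, 7.2]
gripper_width: 0.589
gripper_force: 29.9
```

Emit:
{"method": "step_arm", "body": {
  "linear": [
    [0, 0, 0],
    [0, 0, 0],
    [0, 0, 0],
    [0, 0, 0],
    [0, 0, 0],
    [0, 0, 0],
    [0, 0, 0]
  ],
  "delta_rot": [
    [0, 0, 0],
    [0, 0, 0],
    [0, 0, 0],
    [0, 0, 0],
    [0, 0, 0],
    [0, 0, 0],
    [0, 0, 0]
  ],
  "grip": [55, 62, 70, 78, 80, 80, 80]
}}

```text
time_s: 22.3
tcp_pos: [0.4597, 0.2576, 0.0887]
ee_rot: [[-0.068, -0.993, 0.101], [-0.556, 0.122, 0.822], [-0.828, 0.0, -0.56]]
wrist_force: [-0.2, -0.3, -0.3]
gripper_width: 0.916
gripper_force: 0.0
```

```bash
python3 - <<'E'
from h import *
where();C=snap()
look(["can_center","can_nozzle","can_base"],C)
f=np.hstack([cv2.resize(C["side"]["img"][150:270,235:335,::-1],None,fx=4,fy=4),cv2.resize(C["top"]["img"][190:310,280:380,::-1],None,fx=4,fy=4)]);cv2.imwrite("pics/c8.png",f)
E
```

```text
G bin mm [76.  -4.6 95.4] psi 55.9 t 22.3 w 79.7 gf 0.0 F [-0.2 -0.3 -0.3]
can_center [0.4546 0.2304 0.0935] err [np.float64(0.5), np.float64(0.4)] {'side': ([291.1, 214.0], 0.74), 'top': ([318.2, 239.2], 0.58)}
can_nozzle [0.4611 0.2896 0.153 ] err [np.float64(0.2), np.float64(0.2)] {'side': ([282.4, 182.8], 0.59), 'top': ([297.3, 234.9], 0.95)}
can_base [0.4541 0.188  0.0254] err [np.float64(0.6), np.float64(0.5)] {'side': ([298.9, 243.1], 0.81), 'top': ([331.9, 241.6], 0.87)}
```

View pics/c8.png

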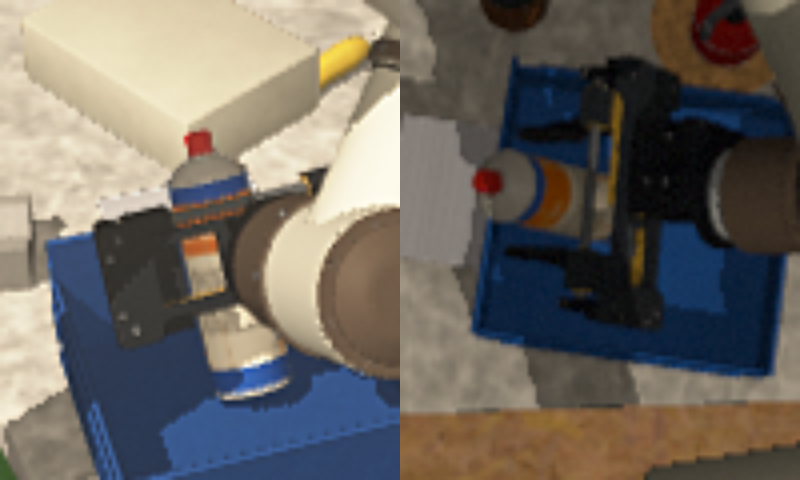

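```bash
python3 - <<'E'
from h import *
rows([(76,95.4,55.9),(76,95.4,46.6),(76,95.4,37.3),(76,95.4,28)])
s=98
z=lambda f:s*np.sin(np.radians(f))+26.5*np.cos(np.radians(f))
o=95.4-z(55.9)+6; print("o",o)
path=[(76,95.4,55.9),(70,98,55.9),(64,101,55.9)]+[(x,z(f)+o,f) for f,x in zip([62,68,74,80,86,90],[60,58,57,56,55,55])]
rows([(x,zz,f-27.9) for x,zz,f in path])
E
```

```text
linear [[3.1, 0, -0.2], [3.1, 0, -0.2], [3.1, 0, -0.2]]
rot [[0, 0.162, 0], [0, 0.162, 0], [0, 0.162, 0]]
o 5.3931538510696555
linear [[4.1, 0, -5.1], [3.9, 0, -5.5], [-0.1, 0, -5.0], [-1.4, 0, -2.7], [-1.7, 0, -1.3], [-1.0, 0, -0.6], [-0.2, 0, 0.0], [0.0, 0, 0.8]]
rot [[0, -0.0, 0], [0, -0.0, 0], [0, -0.106, 0], [0, -0.105, 0], [0, -0.105, 0], [0, -0.105, 0], [0, -0.105, 0], [0, -0.07, 0]]
```

Emit:
{"method": "step_arm", "body": {
  "linear": [
    [3.1, 0, -0.2],
    [3.1, 0, -0.2],
    [3.1, 0, -0.2],
    [0, 0, 0],
    [0, 0, 0]
  ],
  "delta_rot": [
    [0, 0.162, 0],
    [0, 0.162, 0],
    [0, 0.162, 0],
    [0, 0, 0],
    [0, 0, 0]
  ],
  "grip": [80, 80, 80, 80, 80]
}}

```text
time_s: 23.32
tcp_pos: [0.4572, 0.2504, 0.0814]
ee_rot: [[-0.108, -0.993, 0.055], [-0.868, 0.121, 0.481], [-0.485, 0.005, -0.875]]
wrist_force: [-0.4, -0.8, -0.7]
gripper_width: 0.92
gripper_force: 0.0
```

Emit:
{"method": "step_arm", "body": {
  "linear": [
    [0, 0, 0],
    [0, 0, 0],
    [0, 0, 0],
    [0, 0, 0],
    [0, 0, 0],
    [0, 0, 0],
    [0, 0, 0]
  ],
  "delta_rot": [
    [0, 0, 0],
    [0, 0, 0],
    [0, 0, 0],
    [0, 0, 0],
    [0, 0, 0],
    [0, 0, 0],
    [0, 0, 0]
  ],
  "grip": [72, 65, 58, 52, 45, 45, 45]
}}

```text
time_s: 24.2
tcp_pos: [0.4582, 0.2503, 0.0818]
ee_rot: [[-0.107, -0.993, 0.056], [-0.869, 0.121, 0.48], [-0.483, 0.003, -0.875]]
wrist_force: [1.5, -1.1, -0.2]
gripper_width: 0.593
gripper_force: 29.9
```

```bash
python3 - <<'E'
from h import *
where();C=snap()
look(["can_center","can_nozzle","can_base"],C)
E
```

```text
G bin mm [75.1 -4.2 94.5] psi 28.9 t 24.2 w 51.6 gf 29.9 F [ 1.5 -1.1 -0.2]
can_center {'side': ([288.9, 213.2], 0.96)}
can_nozzle [0.4134 0.181  0.243 ] err [np.float64(0.3), np.float64(0.2)] {'side': ([281.7, 182.8], 0.93), 'top': ([336.8, 246.7], 0.43)}
can_base {'side': ([288.0, 213.8], 0.65)}
```

Emit:
{"method": "step_arm", "body": {
  "linear": [
    [4.1, 0, -5.1],
    [3.9, 0, -5.5],
    [-0.1, 0, -5],
    [-1.4, 0, -2.7],
    [-1.7, 0, -1.3],
    [-1, 0, -0.6],
    [-0.2, 0, 0],
    [0, 0, 0.8],
    [0, 0, 0],
    [0, 0, 0]
  ],
  "delta_rot": [
    [0, 0, 0],
    [0, 0, 0],
    [0, -0.106, 0],
    [0, -0.105, 0],
    [0, -0.105, 0],
    [0, -0.105, 0],
    [0, -0.105, 0],
    [0, -0.07, 0],
    [0, 0, 0],
    [0, 0, 0]
  ],
  "grip": [45, 45, 45, 45, 45, 45, 45, 45, 45, 45]
}}

```text
time_s: 25.85
tcp_pos: [0.4567, 0.237, 0.0978]
ee_rot: [[-0.057, -0.993, 0.107], [-0.451, 0.121, 0.884], [-0.891, 0.002, -0.454]]
wrist_force: [0.1, -0.7, -4.0]
gripper_width: 0.59
gripper_force: 29.9
```

```bash
python3 - <<'E'
from h import *
where();C=snap()
look(["can_center","can_nozzle","can_base"],C)
a=cv2.resize(C["side"]["img"][150:270,235:335,::-1],None,fx=4,fy=4);b=cv2.resize(C["top"]["img"][190:310,280:380,::-1],None,fx=4,fy=4)
cv2.imwrite("pics/c9.png",np.hstack([a,b]))
S=C["side"]
print([proj(S,p).round(1).tolist() for p in ([.4541,.22,.004],[.4541,.22,.177])])
E
```

```text
G bin mm [ 53.9  -5.4 102.4] psi 62.9 t 25.85 w 51.3 gf 29.9 F [ 0.1 -0.7 -4. ]
can_center [0.4558 0.2175 0.1047] err [np.float64(0.8), np.float64(0.7)] {'side': ([292.3, 213.7], 0.76), 'top': ([322.8, 237.1], 0.83)}
can_nozzle [0.4464 0.2299 0.1761] err [np.float64(4.0), np.float64(3.5)] {'side': ([290.7, 189.3], 0.89), 'top': ([317.1, 241.5], 0.73)}
can_base [0.4387 0.1715 0.0676] err [np.float64(0.5), np.float64(0.4)] {'side': ([295.0, 237.4], 0.77), 'top': ([338.0, 244.0], 0.67)}
[[[293.1, 241.5]], [[291.3, 191.0]]]
```

View pics/c9.png

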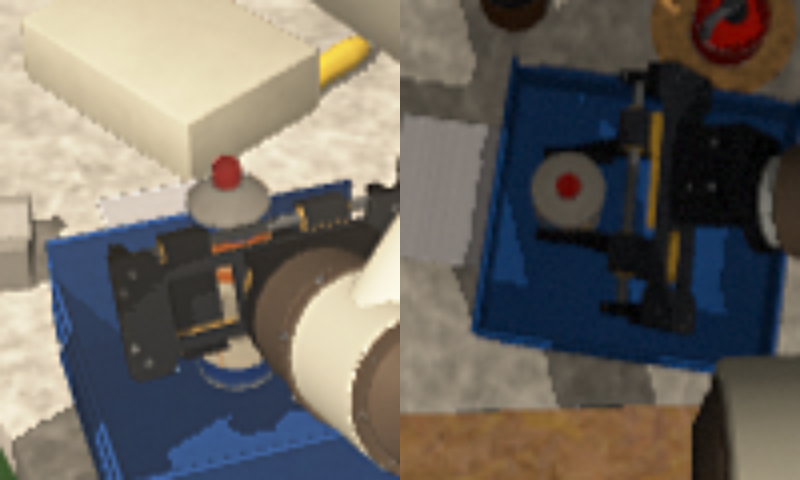

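Emit:
{"method": "step_arm", "body": {
  "linear": [
    [1.8, 0, 0.9],
    [1.3, 0, 0.7],
    [0, 0, 0]
  ],
  "delta_rot": [
    [0, 0, 0],
    [0, 0, 0],
    [0, 0, 0]
  ],
  "grip": [45, 45, 45]
}}

```text
time_s: 26.62
tcp_pos: [0.4564, 0.2371, 0.0939]
ee_rot: [[-0.058, -0.993, 0.106], [-0.449, 0.121, 0.885], [-0.891, 0.004, -0.453]]
wrist_force: [-0.7, -1.2, -4.1]
gripper_width: 0.589
gripper_force: 29.9
```

Emit:
{"method": "step_arm", "body": {
  "linear": [
    [0.9, 0, 0.5],
    [0, 0, 0]
  ],
  "delta_rot": [
    [0, 0, 0],
    [0, 0, 0]
  ],
  "grip": [45, 45]
}}

```text
time_s: 26.88
tcp_pos: [0.4565, 0.2372, 0.0931]
ee_rot: [[-0.058, -0.993, 0.107], [-0.449, 0.121, 0.885], [-0.891, 0.003, -0.453]]
wrist_force: [0.1, -0.6, -4.3]
gripper_width: 0.589
gripper_force: 29.9
```

Emit:
{"method": "step_arm", "body": {
  "linear": [
    [0.9, 0, 0.5],
    [0, 0, 0]
  ],
  "delta_rot": [
    [0, 0, 0],
    [0, 0, 0]
  ],
  "grip": [45, 45]
}}

```text
time_s: 27.12
tcp_pos: [0.4566, 0.2374, 0.0925]
ee_rot: [[-0.057, -0.993, 0.107], [-0.449, 0.121, 0.886], [-0.892, 0.003, -0.452]]
wrist_force: [0.2, 0.3, -2.5]
gripper_width: 0.593
gripper_force: 29.9
```

Emit:
{"method": "step_arm", "body": {
  "linear": [
    [0.7, 0, 0.4],
    [0, 0, 0]
  ],
  "delta_rot": [
    [0, 0, 0],
    [0, 0, 0]
  ],
  "grip": [45, 45]
}}

```text
time_s: 27.38
tcp_pos: [0.4567, 0.2378, 0.0924]
ee_rot: [[-0.057, -0.993, 0.107], [-0.447, 0.121, 0.886], [-0.893, 0.003, -0.451]]
wrist_force: [-0.3, -0.8, 4.3]
gripper_width: 0.588
gripper_force: 29.8
```

Emit:
{"method": "step_arm", "body": {
  "linear": [
    [0, 0, 0],
    [0, 0, 0],
    [0, 0, 0],
    [0, 0, 0],
    [0, 0, 0],
    [0, 0, 0],
    [0, 0, 0]
  ],
  "delta_rot": [
    [0, 0, 0],
    [0, 0, 0],
    [0, 0, 0],
    [0, 0, 0],
    [0, 0, 0],
    [0, 0, 0],
    [0, 0, 0]
  ],
  "grip": [53, 57, 62, 70, 80, 80, 80]
}}

```text
time_s: 28.25
tcp_pos: [0.4564, 0.2373, 0.0913]
ee_rot: [[-0.058, -0.993, 0.107], [-0.449, 0.121, 0.885], [-0.891, 0.003, -0.453]]
wrist_force: [-0.7, -0.0, -0.6]
gripper_width: 0.909
gripper_force: 0.0
```

Emit:
{"method": "step_arm", "body": {
  "linear": [
    [0, 0, -8],
    [0, 0, -15],
    [0, 0, -20],
    [0, 0, -25],
    [0, 0, -25],
    [-15, 0, -20],
    [-20, 0, -10],
    [0, 0, 0],
    [0, 0, 0]
  ],
  "delta_rot": [
    [0, 0, 0],
    [0, 0, 0],
    [0, 0, 0],
    [0, 0, 0],
    [0, 0, 0],
    [0, 0, 0],
    [0, 0, 0],
    [0, 0, 0],
    [0, 0, 0]
  ],
  "grip": [80, 80, 80, 80, 80, 80, 80, 80, 80]
}}

```text
time_s: 29.38
tcp_pos: [0.445, 0.1437, 0.1781]
ee_rot: [[-0.058, -0.993, 0.107], [-0.45, 0.122, 0.885], [-0.891, 0.003, -0.453]]
wrist_force: [0.4, -1.0, -0.5]
gripper_width: 0.916
gripper_force: 0.0
```

```bash
python3 - <<'E'
from h import *
where();C=snap()
look(["can_center","can_nozzle","can_base","canister_center","mat_top","brown_jar","v_block"],C)
a=cv2.resize(C["side"]["img"][110:310,210:410,::-1],None,fx=2,fy=2);b=cv2.resize(C["top"]["img"][120:320,240:440,::-1],None,fx=2,fy=2)
cv2.imwrite("pics/c10.png",np.hstack([a,b]))
E
```

```text
G bin mm [-40.  -10.1 182.7] psi 63.0 t 29.375 w 79.7 gf 0.0 F [ 0.4 -1.  -0.5]
can_center [0.4566 0.2256 0.088 ] err [np.float64(0.4), np.float64(0.3)] {'side': ([291.8, 216.6], 0.66), 'top': ([320.0, 238.0], 0.79)}
can_nozzle [0.4729 0.2345 0.0777] err [np.float64(3.9), np.float64(3.4)] {'side': ([292.5, 216.4], 0.35), 'top': ([317.8, 230.2], 0.52)}
can_base [0.4398 0.1723 0.0455] err [np.float64(2.2), np.float64(1.8)] {'side': ([293.8, 243.7], 0.88), 'top': ([337.9, 243.1], 0.52)}
canister_center {'top': ([360.8, 195.2], 0.77)}
mat_top {'top': ([359.6, 197.5], 0.74)}
brown_jar {'top': ([308.1, 190.9], 0.79)}
v_block [ 0.3555  0.3993 -0.0014] err [np.float64(2.2), np.float64(2.0)] {'side': ([236.8, 215.4], 0.85), 'top': ([265.7, 277.2], 0.85)}
```

View pics/c10.png

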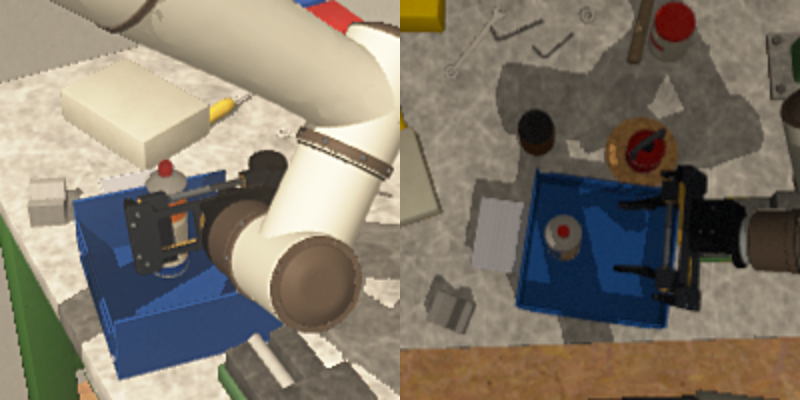

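The last picture shows the can upright and free in the bin, with its nozzle at about (563,232) in the top crop. The canister is on the mat and the gripper is clear.

```bash
python3 -c "
from station import finish_job
print(finish_job())"
```

```text
the job is handed in; nothing more can be done
None
```

The job is handed in at about 29 s of the 56 s limit; no verdict came back. The last picture shows the canister standing on the cork mat, the spray can upright on the bin floor after its lean on the shelf-side wall, and the brown jar and V-block where they were; I did not re-measure the white jar.

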